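# Load the plate dryer and hold its sprung lid at the vent mark

## Robot

A 6-joint arm with a two-finger parallel gripper is mounted at the origin on a cart in front of the work surface, level with it; the furniture and walls round the work are solid. World frame = base frame: x ahead of the robot, y to its left, z up, the work surface at z = 0. Lengths are in m, angles in rad, forces in N, time in s.
With the tool pointing down it reaches from about 0.25 to 0.725 m from the base axis. Payload 9.7 kg.
Tool frame: the origin (TCP) lies at the centre of the arm's flange, where the gripper is bolted on; the fingertips stand 173 mm ahead of it and the grasp point (between the pads) lies 155 mm ahead of it; z points along the fingers, y is the direction in which the jaws open and shut (so a half turn about z gives the same grasp; the last joint's range is limited). The gripper opens to 85 mm and grips with 20 to 120 N. Pads are 22 mm wide; open, the fingers measure 114 mm over their backs; the gripper's body (76 mm by 85 mm) begins 54 mm behind the grasp point. The pads swing forward as they close: fully open they stand 13 mm farther back than shut.
Start: joints at [1.119, 0.087, 0.176, 1.66, 0, 1.571], TCP at [0.24, 0.495, 0.405] pointing down, gripper open.
Joint ranges: [-3.13, 3.13], [-0.85, 1.81], [-1.15, 1.24], [-2.2, 2.28], [-1.44, 1.52], [-3.14, 3.14]. Speed limits (rad/s): [2.22, 2.22, 2.57, 3.14, 3.14, 3.14].

## Interface

Orientations are given as a unit quaternion [x, y, z, w].
In Python, from cell import telemetry, optics, finish_job gives the robot as it stands. The module is installed in compiled form; this text tells all that it offers.
- The arm moves only by the shell command python3 -m crank 'ROWS' [FORCE]. ROWS is JSON, one flat list of numbers, 7 for each row, row after row: the turn, a rotation vector about the tool's x, y, z in rad, then the shift along the tool's x, y, z in mm, then the opening, from 0 (shut) to 1 (fully open). In form: [ax, ay, az, x, y, z, gripper, ax, ay, az, x, y, z, gripper, ...]. A call has 1 to 10 rows; each row is the pose to reach, as a shift and turn from the pose measured when the call began, along the tool's axes at that moment; what a row does not reach only later rows make up. A row lasts 1/12 s, in which the tool goes at most 41.7 mm and 7.16 degrees, less where a joint would pass 70% of its speed; a pose out of reach is approached as far as the arm can. A call with a gripper value outside its range is refused whole. The fingers move at their own pace and stop on an object; FORCE is the grip in N (left out, the last holds). Time passes only in rows, so rows that repeat a pose let the fingers close. It gives the time, the measured TCP pose, the force and the opening at its end, in the units of the state.
- telemetry.get_obs(): the state, without advancing time (a new reading comes with each control period).
- optics.grab_frame(name): name is "scene" or "top" or "wrist"; returns the picture (384x512x3 uint8, red, green, blue); there is no depth.
- optics.calibration(name): a dict with "fx", "fy", "cx", "cy" (pixels), "dist_coeffs" ([k1, k2, p1, p2, k3] as OpenCV has them; the pictures are not rectified), "R" (3x3) and "t" (3): a world point X has camera coordinates R X + t; the wrist camera has in their place "hand_eye" (4x4, takes a point from camera to tool coordinates, whose origin is the TCP and whose axes are the flange's). Camera axes: x right, y down, z forward; pixel columns grow to the right and rows downward; lengths in m; the calibration is good to about 2 mm. A picture is of the moment at which its call begins: read the wrist's pose just before it. calibration takes no time and is no camera call.
- finish_job(): hands the job in, once; it reports no verdict.
The state is a dict: "t": time; "joint_pos": joint angles; "dq": joint speeds; "tau": joint torques, N m; "position": TCP position; "ee_rot": TCP orientation; "ft_force": force on the tool from outside, world axes, zero at the start; "torque": the same for the moment, N m; "finger_gap": finger opening in m.
Only numpy, scipy, OpenCV 4.12 (cv2) and the standard library are available. Lean on these libraries where they do the work, as an engineer would, in place of code of your own. Each camera call takes 0.05 s, during which the arm holds its last target.

## Task

Lay the dish of pink medium flat in the open drawer of the plate dryer and push the drawer fully home, then raise the dryer's sprung lid until its orange pointer stands at the green marker clip on the side quadrant, without swinging it well past the clip, so that the wet plate can vent. Finish still holding the lid there with the gripper, for the spring would slam it if you let go. Leave the marker clip where it is set and do not disturb the cream dish or the timer.

Things in the scene. Friction and masses are not known exactly. Their poses are not given: they have to be found in the camera images.
- dryer: Plate dryer, a white bench box 180 (x) x 200 (y) x 116 mm high with the lid shut (the lid's handle stands above that), fixed to the bench. Origin: on the bench, 95 mm behind its front face, midway across its width; its x axis points from front to back, y to its left, z up. Drawer in the front, lid on top hinged along the back edge, quadrant scale on its left side (+y), rising to 195 mm, 113 mm from the middle at most (130 mm at the clip's thumbscrew).
- drawer (a joint): How far the dryer's drawer is pulled out, m: 0 fully home, 0.135 at most; it slides out along the dryer's -x with about 1.5 N of friction and stays where it is left. It starts open.
- drawer_handle (a point): Middle of the drawer's steel bar handle: a 10 mm round bar along the dryer's y, 90 mm long, 36 mm above the bench, 32 mm in front of the drawer's front panel. The white panel is 196 mm wide, 12 mm thick and reaches from 10 to 56 mm above the bench.
- tray_floor (a point): Middle of the floor of the steel tray in the drawer, on its upper surface, 20 mm above the bench. The tray is 98 mm (x) by 142 mm (y) inside; its side and rear walls rise 18 mm above the floor, the front panel 36 mm. The axes are the dryer's. The front panel's inner face is 55 mm in front of this point. The dryer's front face, lid and lid handle stand over the part of the tray that is still inside.
- lid (a joint): Angle of the dryer's lid, rad: 0 shut, growing as its front edge rises, 1.2 at most. A spring (0.6 N m shut, plus 0.5 N m per rad) and its weight (0.3 kg) pull it shut: about 6 N straight up at the handle when shut, 11 N at 0.6 rad; it shuts when let go.
- lid_handle (a point): Middle of the lid's black bow handle: a 12 mm round bar along the dryer's y, 96 mm long and free to be taken from above, 36 mm above the lid's top face, 18 mm behind the lid's front edge. With the lid shut it is 150 mm above the bench. It turns with the lid about lid_hinge: in the lid's own axes it lies 149 mm in front of (-x) and 46 mm above (z) the hinge.
- lid_hinge (a point): Point on the lid's hinge axis at mid width, 104 mm above the bench, 72 mm behind the dryer's origin; the axis runs along the dryer's y. The axes turn with the lid: x along the lid towards the hinge, z out of its top.
- pointer_tip (a point): Tip of the orange pointer on the lid's left edge (dryer's +y side), 124 mm from the hinge axis, 102 mm from mid width; it points straight away from the hinge. Axes as the lid's.
- vent_mark (a joint): Angle at which the green marker clip is set on the quadrant, rad, on the lid's own scale: the pointer stands at the clip's middle line when joint lid equals joint vent_mark. Set anew each time between about 0.3 and 0.6. The clip is held by friction only.
- mark_center (a point): Middle of the green marker clip (20 mm radially, 16 mm along the arc, 14 mm thick, with a white middle line and a black thumbscrew on the outside), 134 mm from the hinge axis, riding on the aluminium quadrant on the dryer's left side, 113 mm from mid width. The axes are those of a lid standing at the clip: its x axis points to the hinge axis.
- dish_pink: Round clear dish with pink medium, 62 mm across, 16 mm high, 40 g, solid to the touch, loose on the bench to the robot's left. Origin: centre of its underside.
- dish_cream: The same dish with cream medium, to be left alone; it and the pink one may stand in either place. Origin: centre of its underside.
- timer: White lab timer, 58 x 66 x 18 mm, loose on the bench to the right of the dryer; to be left alone. Origin: centre of its underside.
There are look-alikes about, which are no part of the job. Leave any blue look-alike of the dish_pink alone.

How it is judged:
By the outcome, as a careful person would: the job done as asked, in the order asked, and still so for the second after the job is handed in, while the arm keeps its last pose, push and grip.
It also fails if it takes over 58 s, if anything falls off the work surface, if the arm or the gripper's body presses on something with over 40 N, if the wrist force passes 120 N, or if a joint passes its speed limit or range.

## Working session

There is one attempt and no reset: what is moved stays moved. The work goes in short steps, Python scripts to look and compute and a shell command to move; the robot and the scene stay as the last step left them, time stands still between calls to the robot, and variables do not carry over. Pictures are saved under pics/ and viewed, and the job is handed in when it is done.

```bash
mkdir -p pics; ls
python3 - <<'E'
from cell import telemetry, optics
import cv2, numpy as np
o=telemetry.get_obs(); print(o)
for n in ["scene","top","wrist"]:
    c=optics.calibration(n); print(n,{k:np.round(np.array(v),4).tolist() for k,v in c.items()})
    im=optics.grab_frame(n); cv2.imwrite(f"pics/{n}0.png",im[:,:,::-1])
E
```

```text
pics
{'t': 0.0, 'joint_pos': array([1.11901035e+00, 8.74839761e-02, 1.75133587e-01, 1.65977264e+00,
       6.84133196e-06, 1.57077627e+00]), 'dq': array([0.0013497 , 0.00116002, 0.00060171, 0.00153024, 0.00057606,
       0.00157931]), 'tau': array([ 3.22715736e-03, -5.20387137e+01,  4.64804757e+01,  1.62244641e-02,
        2.57454549e-04,  1.46391648e-05]), 'position': array([0.24012058, 0.49483078, 0.40396948]), 'ee_rot': array([ 2.23966936e-01,  9.74596517e-01, -6.45731720e-04, -1.51915707e-04]), 'ft_force': array([-0.17452335,  0.22289606, -0.31542833]), 'torque': array([ 0.01082912,  0.02855587, -0.02099955]), 'finger_gap': 0.08574643657684135}
scene {'fx': 459.908, 'fy': 459.908, 'cx': 257.3921, 'cy': 192.7059, 'dist_coeffs': [-0.0277, 0.0, 0.0, 0.0, 0.0], 'R': [[-0.8861, -0.4631, 0.0216], [-0.2197, 0.3786, -0.8991], [0.4082, -0.8014, -0.4372]], 't': [0.5314, 0.2412, 1.4291]}
top {'fx': 380.923, 'fy': 380.923, 'cx': 253.5298, 'cy': 191.0035, 'dist_coeffs': [0.0354, 0.0, 0.0, 0.0, 0.0], 'R': [[-0.0166, -0.9996, -0.0231], [-0.9813, 0.0207, -0.1916], [0.192, 0.0195, -0.9812]], 't': [-0.0089, 0.6354, 1.2121]}
wrist {'fx': 332.4891, 'fy': 332.4891, 'cx': 258.9572, 'cy': 194.1639, 'dist_coeffs': [-0.0199, 0.0, 0.0, 0.0, 0.0], 'hand_eye': [[-0.0012, -0.9581, -0.2863, 0.0733], [1.0, -0.001, -0.0009, -0.0003], [0.0006, -0.2863, 0.9581, 0.0309], [0.0, 0.0, 0.0, 1.0]]}
```

View pics/scene0.png

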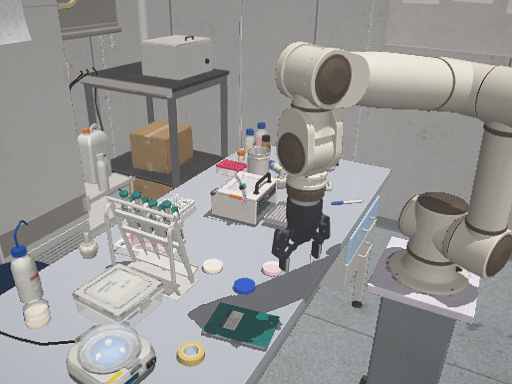

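View pics/top0.png

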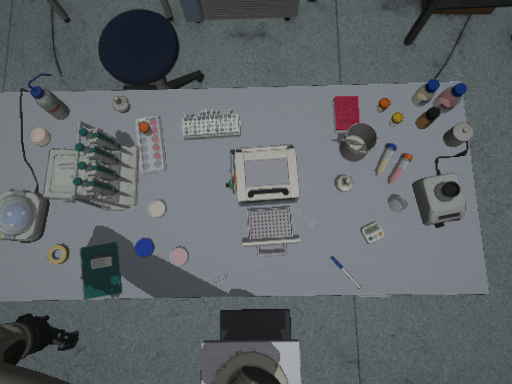

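View pics/wrist0.png

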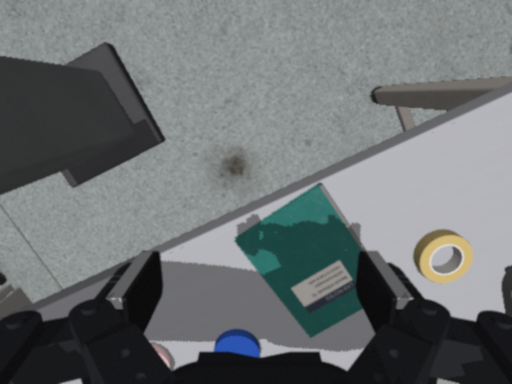

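The top view shows the pink dish near (179,256), cream (157,208), blue look-alike (144,247) and the dryer around (265,175) with its drawer open toward the robot. I'll zoom in next.

```bash
cat > h.py <<'E'
import cv2, numpy as np
from scipy.spatial.transform import Rotation as Ro
from cell import telemetry, optics
def cam(n,obs=None):
    c=optics.calibration(n); K=np.array([[c['fx'],0,c['cx']],[0,c['fy'],c['cy']],[0,0,1.]]);d=np.array(c['dist_coeffs'],float)
    if n=='wrist':
        T=np.eye(4);T[:3,:3]=Ro.from_quat(obs['ee_rot']).as_matrix();T[:3,3]=obs['position']
        W=np.linalg.inv(T@np.array(c['hand_eye'])); return K,d,W[:3,:3],W[:3,3]
    return K,d,np.array(c['R']),np.array(c['t'])
def ray(C,uv):
    K,d,R,t=C; p=cv2.undistortPoints(np.array([[uv]],float),K,d)[0,0]
    return -R.T@t, R.T@np.array([p[0],p[1],1.])
def onz(C,uv,z):
    o,r=ray(C,uv); return o+r*(z-o[2])/r[2]
def proj(C,X):
    K,d,R,t=C; return cv2.projectPoints(np.atleast_2d(np.array(X,float)),cv2.Rodrigues(R)[0],t,K,d)[0][:,0]
def crop(im,x0,y0,x1,y1,s,name):
    cv2.imwrite('pics/'+name,cv2.resize(im[y0:y1,x0:x1],None,fx=s,fy=s,interpolation=cv2.INTER_CUBIC))
E
python3 - <<'E'
from h import *
t=cv2.imread('pics/top0.png'); s=cv2.imread('pics/scene0.png')
crop(t,210,130,320,270,4,'top0c.png'); crop(s,190,160,320,250,6,'scene0c.png')
C=cam('top')
h=cv2.cvtColor(t,cv2.COLOR_BGR2HSV); print(h[256,179],h[208,157])
for nm,(x,y) in dict(pink=(179,256),cream=(157,208)).items():
    p=t[y-14:y+15,x-14:x+15].copy(); m=(p.min(2)>0); 
    crop(t,x-20,y-20,x+20,y+20,8,nm+'c.png'); print(nm,onz(C,(x,y),.016))
E
```

```text
[171  32 157] [ 28  19 160]
pink [0.42684195 0.23419687 0.016     ]
cream [0.59137179 0.31380994 0.016     ]
```

View pics/top0c.png

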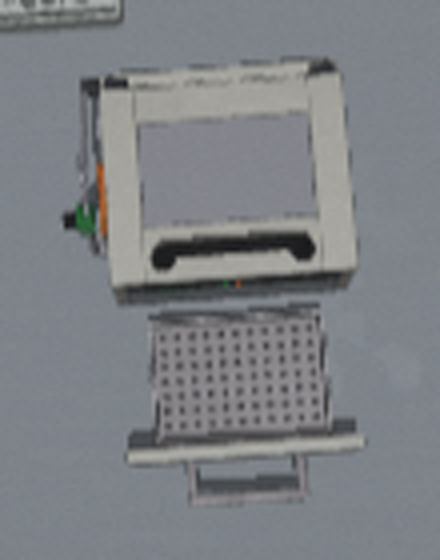

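View pics/scene0c.png

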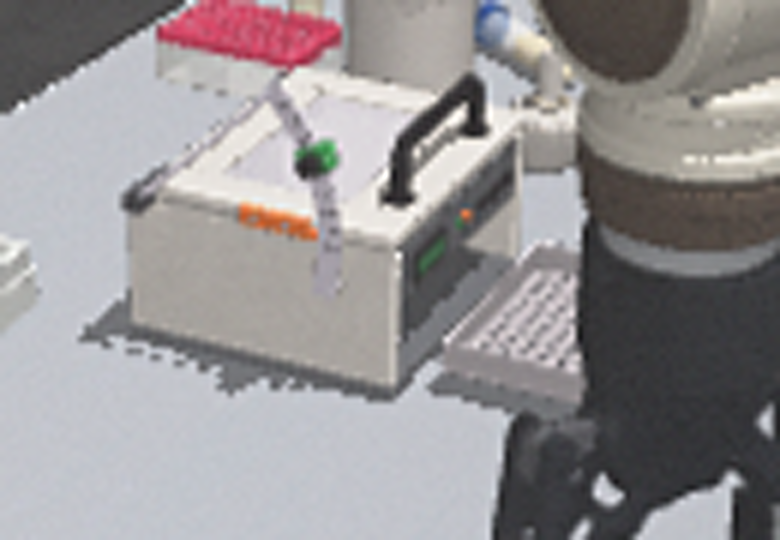

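View pics/pinkc.png

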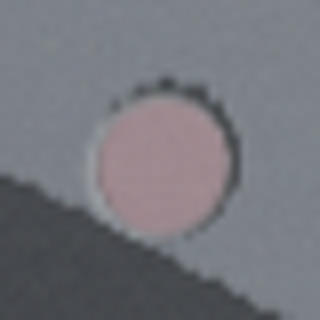

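Run:
```python
from h import *
C=cam('top')
P=lambda x,y,z: onz(C,(210+(x+.5)/4-.5,130+(y+.5)/4-.5),z)
pts=dict(FL=(112,287,.116),FR=(356,270,.116),BL=(104,78,.116),BR=(340,66,.116),HL=(160,250,.15),HR=(305,240,.15),pl=(128,454,.056),pr=(365,436,.056),bl=(190,497,.036),br=(306,494,.036),TL=(152,318,.02),TR=(325,306,.02),tfl=(160,437,.02),tfr=(332,425,.02),pink=None)
for k,v in pts.items():
    if v: print(k,np.round(P(*v),4))
def yaw(a,b):
    A=P(*pts[a]);B=P(*pts[b]);d=A-B; return np.degrees(np.arctan2(-d[0],d[1])), np.linalg.norm(d[:2])
for a,b in [('FL','FR'),('BL','BR'),('HL','HR'),('pl','pr'),('bl','br'),('TL','TR')]: print(a,b,yaw(a,b))
t=cv2.imread('pics/top0.png'); h=cv2.cvtColor(t,cv2.COLOR_BGR2HSV).astype(int)
m=((h[...,0]>160)&(h[...,1]>20)&(h[...,2]>80)).astype(np.uint8); m[:, :160]=0;m[:,200:]=0;m[:230]=0;m[280:]=0
ys,xs=np.nonzero(m); print(len(xs),xs.mean(),ys.mean(), onz(C,(xs.mean(),ys.mean()),.012), onz(C,(157,208),.012))
```

```text
FL [0.5919 0.0293 0.116 ]
FR [ 0.6016 -0.1648  0.116 ]
BL [0.7652 0.0343 0.116 ]
BR [ 0.7707 -0.1584  0.116 ]
HL [ 0.6145 -0.0104  0.15  ]
HR [ 0.6201 -0.123   0.15  ]
pl [0.4634 0.0211 0.056 ]
pr [ 0.4746 -0.1727  0.056 ]
bl [ 0.4285 -0.0287  0.036 ]
br [ 0.4293 -0.1243  0.036 ]
TL [0.5805 0.0013 0.02  ]
TR [ 0.5879 -0.1468  0.02  ]
tfl [ 0.4792 -0.0041  0.02  ]
tfr [ 0.4866 -0.149   0.02  ]
FL FR (np.float64(2.869141248821509), np.float64(0.1943414907460208))
BL BR (np.float64(1.6481386666938824), np.float64(0.19277129949414523))
HL HR (np.float64(2.8120681335011977), np.float64(0.1126988177043521))
pl pr (np.float64(3.3020686011601215), np.float64(0.19407285226510476))
bl br (np.float64(0.5012776303007416), np.float64(0.09560099316195599))
TL TR (np.float64(2.867653493394285), np.float64(0.14822065980489443))
201 178.97512437810946 256.44278606965173 [0.42548619 0.23511108 0.012     ] [0.5919917  0.31492044 0.012     ]
```

```bash
cat >> h.py <<'E'
def down(az,pitch=0):
    # tool down, tool x at azimuth az (deg); 
    a=np.radians(az); x=np.array([np.cos(a),np.sin(a),0]); z=np.array([0,0,-1.]); R=np.c_[x,np.cross(z,x),z]
    return Ro.from_matrix(R)*Ro.from_rotvec([0,np.radians(pitch),0])
def rel(pos,R):
    o=telemetry.get_obs(); R0=Ro.from_quat(o['ee_rot'])
    rv=(R0.inv()*R).as_rotvec(); d=R0.inv().apply(np.array(pos)-o['position'])*1000
    n=max(np.linalg.norm(d)/41.7,np.degrees(np.linalg.norm(rv))/7.16)
    print('rv',np.round(rv,3),'d',np.round(d,1),'rows>=%.1f'%n)
def st():
    o=telemetry.get_obs(); R=Ro.from_quat(o['ee_rot']).as_matrix()
    print('t',round(o['t'],2),'pos',np.round(o['position'],4),'x',np.round(R[:,0],3),'z',np.round(R[:,2],3),'F',np.round(o['ft_force'],2),'gap',round(o['finger_gap'],4),'q',np.round(o['joint_pos'],2)); return o
E
python3 - <<'E'
from h import *
st(); rel([.4255,.235,.30],down(182.8))
C=cam('top');print(onz(C,(144,247),.012))
# clip and pointer in scene
s=cv2.imread('pics/scene0.png'); h=cv2.cvtColor(s,cv2.COLOR_BGR2HSV).astype(int)
S=cam('scene'); yaw=np.radians(2.8); X=np.array([np.cos(yaw),np.sin(yaw),0]);Y=np.array([-np.sin(yaw),np.cos(yaw),0]);O=np.array([.693,-.0645,0])
def inplane(uv,y):
    o,r=ray(S,uv); k=(y-(o-O)@Y)/(r@Y); p=o+k*r-O; return (p@X-.072)*1000,(p[2]-.104)*1000
sub=np.zeros(h.shape[:2],bool); sub[170:215,220:262]=1
for nm,m,y in [('green',(h[...,0]>45)&(h[...,0]<85)&(h[...,1]>90)&sub,.113),('orange',(h[...,0]<15)&(h[...,1]>150)&sub,.102)]:
    ys,xs=np.nonzero(m); print(nm,len(xs),xs.mean(),ys.mean(),xs.min(),xs.max())
    a=inplane((xs.mean(),ys.mean()),y); print(a,np.hypot(*a),np.degrees(np.arctan2(a[1],-a[0])), np.arctan2(a[1],-a[0]))
    if nm=='orange':
        for e in (xs.min(),xs.max()): print(inplane((e,ys[xs==e].mean()),y))
E
```

```text
t 0.15 pos [0.2401 0.4948 0.4042] x [-0.9    0.437 -0.   ] z [-0.    -0.001 -1.   ] F [-0.19 -0.13 -0.3 ] gap 0.0852 q [ 1.12  0.09  0.18  1.66 -0.    1.57]
rv [-0.001 -0.    -0.501] d [-280.2 -152.7  104.3] rows>=8.1
[0.45935741 0.35450748 0.012     ]
green 12 243.66666666666666 185.25 240 245
(np.float64(-126.59407873513948), np.float64(57.26997439520264)) 138.9457114776338 24.34154998451658 0.42484019226858905
orange 27 235.96296296296296 196.74074074074073 230 242
(np.float64(-91.28714965492992), np.float64(0.24681943525294014)) 91.28748332578344 0.15491421886888418 0.002703763177417155
(np.float64(-67.46699969892013), np.float64(1.7278922455237073))
(np.float64(-115.17577955654515), np.float64(-3.1932582697487137))
```

```bash
python3 -m crank '[0,0,-0.501,-280,-153,104,1,0,0,-0.501,-280,-153,104,1,0,0,-0.501,-280,-153,104,1,0,0,-0.501,-280,-153,104,1,0,0,-0.501,-280,-153,104,1,0,0,-0.501,-280,-153,104,1,0,0,-0.501,-280,-153,104,1,0,0,-0.501,-280,-153,104,1,0,0,-0.501,-280,-153,104,1,0,0,-0.501,-280,-153,104,1]' 30
python3 - <<'E'
from h import *
o=st(); im=optics.grab_frame('wrist')[:,:,::-1].copy(); cv2.imwrite('pics/w1.png',im)
cv2.imwrite('pics/s1.png',optics.grab_frame('scene')[:,:,::-1])
E
```

```text
t: 0.98
position: [0.4262, 0.2323, 0.2987]
ee_rot: [-0.023, 1.0, -0.001, -0.001]
ft_force: [0.6, 0.6, 0.4]
finger_gap: 0.0857
t 0.98 pos [0.4262 0.2323 0.2987] x [-0.999 -0.045  0.002] z [-0.002 -0.002 -1.   ] F [0.58 0.63 0.42] gap 0.0857 q [ 0.5  -0.08 -0.2   1.46 -0.    0.45]
```

View pics/w1.png

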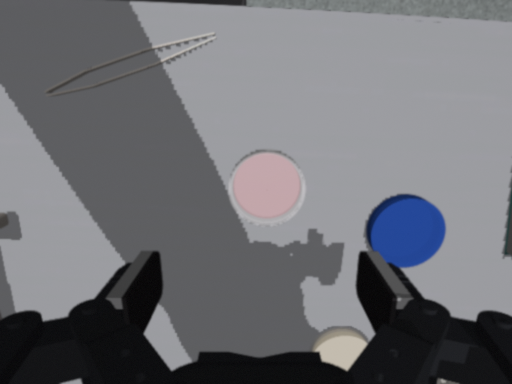

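View pics/s1.png

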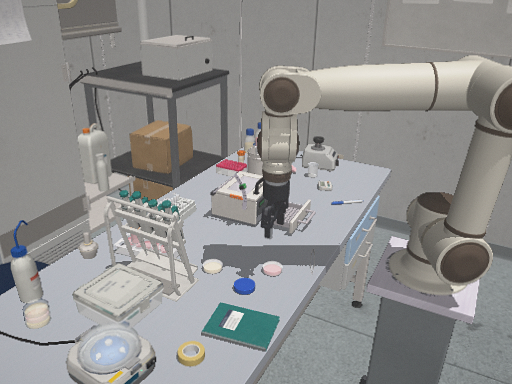

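Wrist view: pink dish at about (267,187), blue at (406,231), cream at (342,352); the dish is near-centred. Next I'll work out the grasp offset.

Run:
```python
from h import *
o=st(); im=cv2.imread('pics/w1.png'); h=cv2.cvtColor(im,cv2.COLOR_BGR2HSV).astype(int)
m=((h[...,0]>165)|(h[...,0]<8))&(h[...,1]>30)&(h[...,2]>80); m[:140]=0;m[235:]=0;m[:,:220]=0;m[:,320:]=0
ys,xs=np.nonzero(m); C=cam('wrist',o); print(len(xs),xs.mean(),ys.mean(),xs.min(),xs.max())
p=onz(C,(xs.mean(),ys.mean()),.014); print(p); 
ps=onz(cam('top'),(178.98,256.44),.014); print(ps)
rel([p[0],p[1],.170],down(182.8))
```

```text
t 1.08 pos [0.4252 0.2346 0.3002] x [-0.999 -0.048  0.001] z [-0.001 -0.001 -1.   ] F [-0.75  0.04  0.87] gap 0.0853 q [ 0.5  -0.08 -0.19  1.46 -0.    0.46]
3277 266.41013121757703 185.66341165700337 234 299
[0.42043687 0.23982108 0.014     ]
[0.42544154 0.23466251 0.014     ]
rv [-0.001 -0.001 -0.001] d [  4.4   5.6 130.2] rows>=3.1
```

```bash
python3 -m crank '[0,0,0,2,1.5,40,1,0,0,0,2,1.5,75,1,0,0,0,2,1.5,105,1,0,0,0,2,1.5,122,1,0,0,0,2,1.5,130,1,0,0,0,2,1.5,130,1,0,0,0,2,1.5,130,0.5,0,0,0,2,1.5,130,0.5,0,0,0,2,1.5,130,0.5,0,0,0,2,1.5,130,0.5]' 30
python3 - <<'E'
from h import *
o=st(); cv2.imwrite('pics/w2.png',optics.grab_frame('wrist')[:,:,::-1])
E
```

```text
t: 1.92
position: [0.4236, 0.2365, 0.1723]
ee_rot: [-0.024, 1.0, 0.001, 0.001]
ft_force: [-3.1, 1.7, 7.2]
finger_gap: 0.0608
t 1.92 pos [0.4236 0.2365 0.1723] x [-0.999 -0.048 -0.002] z [ 0.002  0.001 -1.   ] F [-3.15  1.68  7.16] gap 0.0608 q [ 0.51 -0.03 -0.4   1.2   0.    0.46]
```

View pics/w2.png

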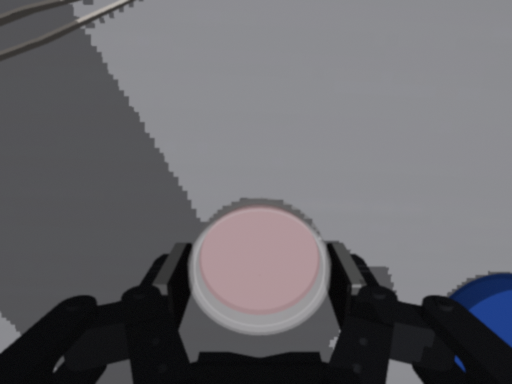

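```bash
python3 -m crank '[0,0,0,0,0,0,0.3,0,0,0,0,0,-30,0.3,0,0,0,0,0,-65,0.3,0,0,0,0,0,-100,0.3,0,0,0,0,0,-120,0.3,0,0,0,0,0,-120,0.3,0,0,0,-10,-33,-122,0.3,0,0,0,-22,-73,-125,0.3,0,0,0,-34,-113,-126,0.3,0,0,0,-46,-153,-128,0.3]' 40; python3 -m crank '[0,0,0,-12,-40,0,0.3,0,0,0,-24,-80,0,0.3,0,0,0,-36,-120,0,0.3,0,0,0,-48,-160,0,0.3,0,0,0,-48,-160,0,0.3,0,0,0,-48,-160,0,0.3]'
python3 - <<'E'
from h import *
o=st(); im=optics.grab_frame('wrist')[:,:,::-1].copy(); cv2.imwrite('pics/w3.png',im); st()
cv2.imwrite('pics/t3.png',optics.grab_frame('top')[:,:,::-1])
E
```

```text
t: 2.8
position: [0.4766, 0.0846, 0.3002]
ee_rot: [-0.025, 1.0, 0.001, 0.001]
ft_force: [1.9, 1.0, -0.8]
finger_gap: 0.06
t: 3.3
position: [0.5327, -0.075, 0.2994]
ee_rot: [-0.023, 1.0, 0.001, 0.001]
ft_force: [0.4, 1.0, -0.7]
finger_gap: 0.06
t 3.3 pos [ 0.5327 -0.075   0.2994] x [-0.999 -0.045 -0.001] z [ 0.001  0.001 -1.   ] F [ 0.37  1.04 -0.67] gap 0.06 q [-0.14  0.04 -0.07  1.45  0.   -0.19]
t 3.35 pos [ 0.5324 -0.0736  0.2996] x [-0.999 -0.047 -0.001] z [ 0.001  0.002 -1.   ] F [-0.3   0.72 -0.02] gap 0.06 q [-0.14  0.04 -0.07  1.45  0.   -0.18]
```

View pics/w3.png

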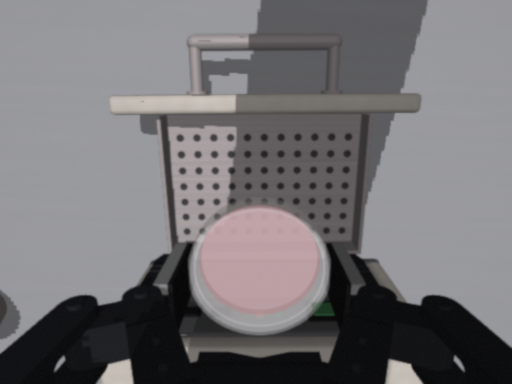

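View pics/t3.png

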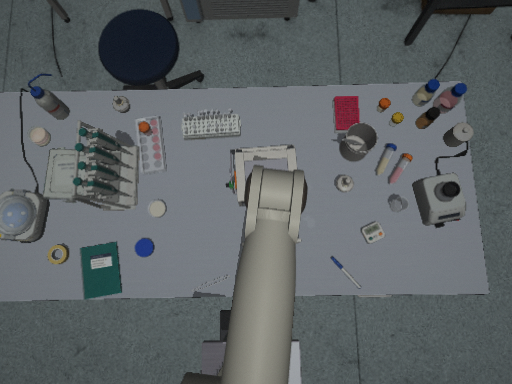

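Run:
```python
from h import *
o=telemetry.get_obs(); C=cam('wrist',o)
for nm,u,v,z in [('panL outer',112,98,.056),('panR outer',419,95,.056),('innerL',160,113,.056),('innerR',367,110,.056),('barL',188,41,.036),('barR',341,41,.036),('floorFL',169,120,.020),('floorFR',362,118,.02),('wallL',161,250,.038),('wallR',363,250,.038)]:
    print(nm,np.round(onz(C,(u,v),z),4))
```

```text
panL outer [ 0.4651 -0.1666  0.056 ]
panR outer [0.4543 0.0226 0.056 ]
innerL [ 0.4728 -0.1372  0.056 ]
innerR [ 0.4649 -0.0084  0.056 ]
barL [ 0.4279 -0.1233  0.036 ]
barR [ 0.4232 -0.0247  0.036 ]
floorFL [ 0.4799 -0.141   0.02  ]
floorFR [4.718e-01 3.000e-04 2.000e-02]
wallL [ 0.5762 -0.1454  0.038 ]
wallR [0.569  0.0089 0.038 ]
```

```bash
python3 -m crank '[0,0,0,6,3.5,30,0.3,0,0,0,6,3.5,60,0.3,0,0,0,6,3.5,85,0.3,0,0,0,6,3.5,98,0.3,0,0,0,6,3.5,103,0.3,0,0,0,6,3.5,106,0.3,0,0,0,6,3.5,106,0.3]'
python3 - <<'E'
from h import *
st(); cv2.imwrite('pics/w4.png',optics.grab_frame('wrist')[:,:,::-1])
E
```

```text
t: 3.98
position: [0.5263, -0.0685, 0.1942]
ee_rot: [-0.025, 1.0, 0.001, 0.001]
ft_force: [0.1, -0.6, -0.8]
finger_gap: 0.06
t 3.98 pos [ 0.5263 -0.0685  0.1942] x [-0.999 -0.05  -0.002] z [ 0.002  0.002 -1.   ] F [ 0.13 -0.61 -0.76] gap 0.06 q [-0.13  0.06 -0.26  1.25  0.   -0.18]
```

View pics/w4.png

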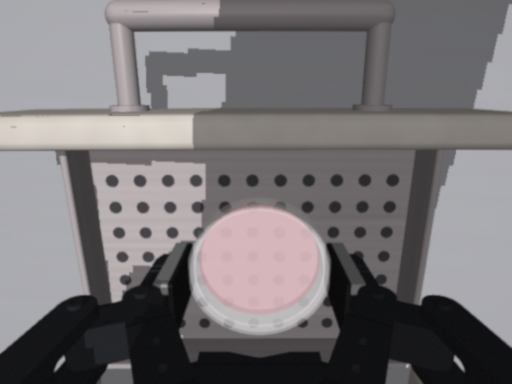

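The dish sits centred between the tray walls (260,265), front panel edge at row 130, no contact force. I'll lower the last couple of mm, release and rise.

```bash
python3 -m crank '[0,0,0,0,0,1.5,0.3,0,0,0,0,0,2,0.3,0,0,0,0,0,2,0.8,0,0,0,0,0,2,0.85,0,0,0,0,0,2,0.85,0,0,0,0,0,2,0.85,0,0,0,0,0,-10,0.85,0,0,0,0,0,-30,0.85,0,0,0,0,0,-60,0.85,0,0,0,0,0,-60,0.85]'
python3 - <<'E'
from h import *
st(); cv2.imwrite('pics/w5.png',optics.grab_frame('wrist')[:,:,::-1])
E
```

```text
t: 4.87
position: [0.5274, -0.069, 0.2611]
ee_rot: [-0.025, 1.0, 0.0, 0.005]
ft_force: [0.3, -0.6, 0.3]
finger_gap: 0.0727
t 4.87 pos [ 0.5274 -0.069   0.2611] x [-0.999 -0.049 -0.01 ] z [ 0.01  0.   -1.  ] F [ 0.27 -0.61  0.27] gap 0.0727 q [-0.13  0.03 -0.16  1.37  0.   -0.18]
```

View pics/w5.png

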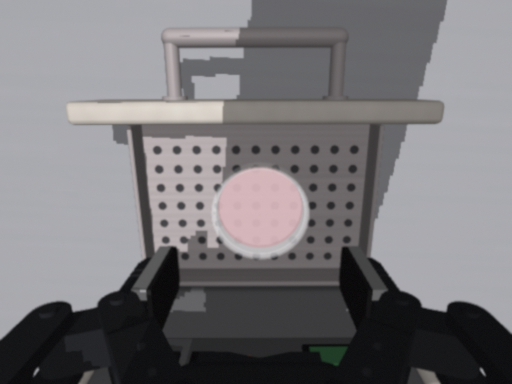

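The pink dish lies flat in the tray, at (260,208). Next I'll shut the fingers and go in front of the bar handle to push.

Run:
```python
from h import *
rel([.350,-.077,.262],down(182.8,-11.5)); rel([.350,-.077,.194],down(182.8,-11.5))
```

```text
rv [ 0.    -0.192  0.001] d [177.3   0.7  -4.7] rows>=4.3
rv [ 0.    -0.192  0.001] d [177.9   0.7  63.3] rows>=4.5
```

```bash
python3 -m crank '[0,-0.05,0,40,0,-4,0,0,-0.1,0,80,0,-4,0,0,-0.15,0,120,0,-4,0,0,-0.192,0,160,0,-4,0,0,-0.192,0,177,0,-4,0,0,-0.192,0,178,0.5,15,0,0,-0.192,0,178,0.5,40,0,0,-0.192,0,178,0.5,58,0,0,-0.192,0,178,0.5,63,0,0,-0.192,0,178,0.5,63,0]'
python3 - <<'E'
from h import *
o=st(); cv2.imwrite('pics/w6.png',optics.grab_frame('wrist')[:,:,::-1]); cv2.imwrite('pics/s6.png',optics.grab_frame('scene')[:,:,::-1])
R=Ro.from_quat(o['ee_rot']); print('tip',o['position']+R.apply([0,0,.173])); print('world x 10mm in tool',R.inv().apply([10*np.cos(np.radians(2.8)),10*np.sin(np.radians(2.8)),0]))
E
```

```text
t: 5.75
position: [0.3493, -0.0771, 0.1932]
ee_rot: [-0.024, 0.995, 0.003, 0.099]
ft_force: [0.2, 0.0, 0.7]
finger_gap: 0.0002
t 5.75 pos [ 0.3493 -0.0771  0.1932] x [-0.979 -0.048 -0.197] z [ 0.196  0.011 -0.98 ] F [0.16 0.01 0.72] gap 0.0002 q [-0.23 -0.51 -0.74  1.15  0.06 -0.28]
tip [ 0.3832802  -0.07526311  0.02361626]
world x 10mm in tool [-9.80457737e+00 -4.31547921e-03  1.96729359e+00]
```

View pics/w6.png

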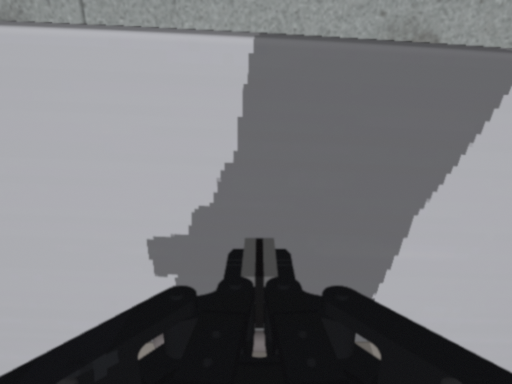

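View pics/s6.png

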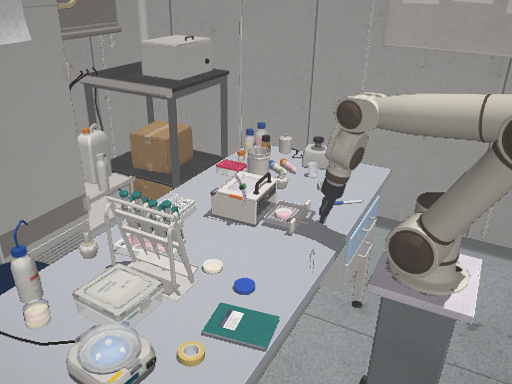

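```bash
python3 -m crank '[0,0,0,-10,0,2,0,0,0,0,-20,0,4,0,0,0,0,-26,0,5.2,0,0,0,0,-33,0,6.6,0,0,0,0,-42,0,8.4,0,0,0,0,-52,0,10.4,0,0,0,0,-62,0,12.4,0,0,0,0,-72,0,14.4,0,0,0,0,-82,0,16.4,0,0,0,0,-92,0,18.4,0]' ; python3 -m crank '[0,0,0,-10,0,2,0,0,0,0,-19,0,3.8,0,0,0,0,-27,0,5.4,0,0,0,0,-33,0,6.6,0,0,0,0,-38,0,7.6,0]'
python3 - <<'E'
from h import *
o=st(); cv2.imwrite('pics/w7.png',optics.grab_frame('wrist')[:,:,::-1]); cv2.imwrite('pics/s7.png',optics.grab_frame('scene')[:,:,::-1])
R=Ro.from_quat(o['ee_rot']); print('tip',o['position']+R.apply([0,0,.173]))
crop(cv2.imread('pics/s7.png'),190,160,350,260,5,'s7c.png')
E
```

```text
t: 6.68
position: [0.4447, -0.0725, 0.1956]
ee_rot: [-0.025, 0.995, 0.003, 0.1]
ft_force: [-1.9, 0.6, 0.9]
finger_gap: 0.0002
t: 7.1
position: [0.484, -0.0706, 0.1956]
ee_rot: [-0.025, 0.995, 0.003, 0.1]
ft_force: [-1.2, 0.6, 0.4]
finger_gap: -0.0001
t 7.1 pos [ 0.484  -0.0706  0.1956] x [-0.979 -0.049 -0.199] z [ 0.199  0.01  -0.98 ] F [-1.19  0.6   0.41] gap -0.0001 q [-0.15 -0.15 -0.47  1.06  0.04 -0.2 ]
tip [ 0.51837887 -0.06879115  0.02607637]
```

View pics/s7c.png

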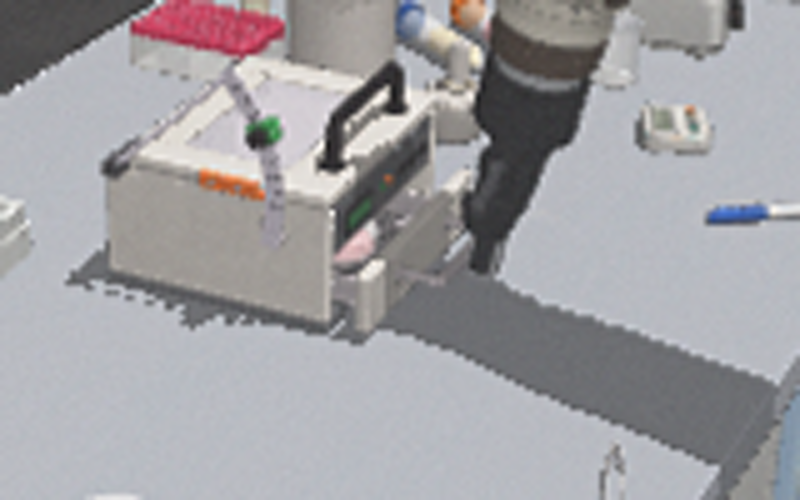

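The drawer is moving with ~1.5 N; panel about 30 mm from the face, dish still lying in the tray.

```bash
python3 -m crank '[0,0,0,-6,0,1.2,0,0,0,0,-12,0,2.4,0,0,0,0,-18,0,3.6,0]'; python3 -m crank '[0,0,0,-5,0,1,0,0,0,0,-8,0,1.6,0]';python3 -m crank '[0,0,0,-5,0,1,0,0,0,0,-8,0,1.6,0]'
python3 - <<'E'
from h import *
o=st(); cv2.imwrite('pics/s8.png',optics.grab_frame('scene')[:,:,::-1])
crop(cv2.imread('pics/s8.png'),190,160,350,260,5,'s8c.png')
E
```

```text
t: 7.45
position: [0.5027, -0.0697, 0.1957]
ee_rot: [-0.025, 0.995, 0.003, 0.1]
ft_force: [-3.0, 0.6, -0.8]
finger_gap: 0.0
t: 7.62
position: [0.508, -0.0693, 0.194]
ee_rot: [-0.024, 0.995, 0.003, 0.094]
ft_force: [-42.2, -1.8, 14.5]
finger_gap: 0.0
t: 7.78
position: [0.5115, -0.0689, 0.1913]
ee_rot: [-0.023, 0.996, 0.002, 0.086]
ft_force: [-54.0, -4.1, 15.5]
finger_gap: -0.0001
t 7.78 pos [ 0.5115 -0.0689  0.1913] x [-0.984 -0.046 -0.17 ] z [ 0.17   0.009 -0.985] F [-54.01  -4.15  15.49] gap -0.0001 q [-0.14 -0.07 -0.4   1.07  0.03 -0.19]
```

View pics/s8c.png

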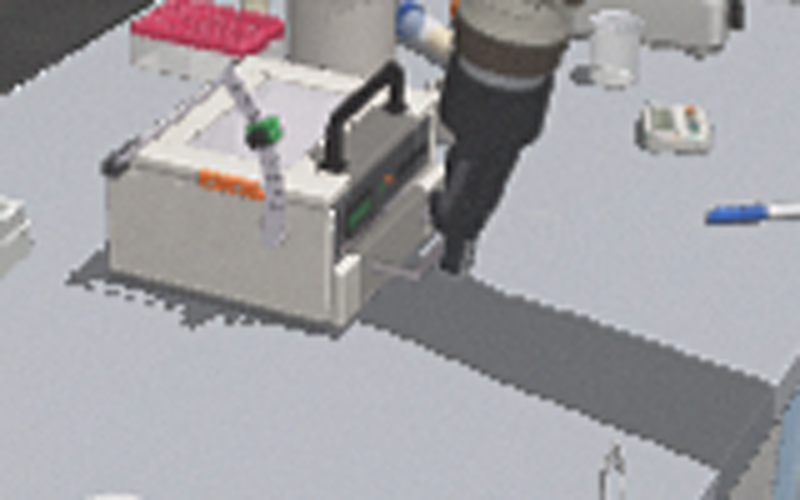

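The panel now sits flush against the face and the resistance jumped to the stop, so the drawer is home. I'll back off, rise, and take a side look at the clip.

```bash
python3 -m crank '[0,0,0,12,0,-2,0,0,0,0,40,0,-8,0,0,0,0,60,0,-40,0,0,0,0,60,0,-80,0,0,0,0,60,0,-120,0,0,0,0,60,0,-160,0,0,0,0,60,0,-200,0,0,0,0,60,0,-225,0,0,0,0,60,0,-225,0]'
python3 - <<'E'
from h import *
st(); rel([.655,.14,.42],down(92.8,-25)); s=optics.grab_frame('scene')[:,:,::-1].copy(); cv2.imwrite('pics/s9.png',s); crop(s,190,160,350,260,5,'s9c.png')
E
```

```text
t: 8.58
position: [0.4144, -0.0738, 0.4089]
ee_rot: [-0.023, 0.996, 0.002, 0.09]
ft_force: [0.7, -0.4, 0.5]
finger_gap: -0.0
t 8.58 pos [ 0.4144 -0.0738  0.4089] x [-0.983 -0.046 -0.179] z [ 0.179  0.007 -0.984] F [ 0.75 -0.39  0.45] gap -0.0 q [-0.19 -0.32 -0.19  1.52  0.04 -0.23]
rv [ 0.476 -0.2    1.498] d [-248.3  202.3   33.7] rows>=12.7
```

View pics/s9c.png

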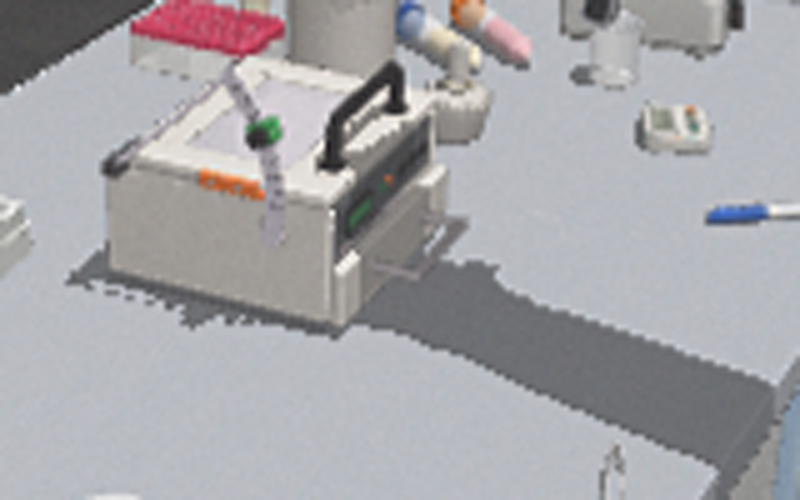

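```bash
python3 -m crank '[0.476,-0.2,1.5,-248,202,34,1,0.476,-0.2,1.5,-248,202,34,1,0.476,-0.2,1.5,-248,202,34,1,0.476,-0.2,1.5,-248,202,34,1,0.476,-0.2,1.5,-248,202,34,1,0.476,-0.2,1.5,-248,202,34,1,0.476,-0.2,1.5,-248,202,34,1,0.476,-0.2,1.5,-248,202,34,1,0.476,-0.2,1.5,-248,202,34,1,0.476,-0.2,1.5,-248,202,34,1]'
python3 - <<'E'
from h import *
st(); rel([.655,.14,.42],down(92.8,-25));
E
```

```text
t: 9.47
position: [0.6573, 0.142, 0.4115]
ee_rot: [0.54, 0.82, -0.123, 0.146]
ft_force: [0.1, 0.7, 0.1]
finger_gap: 0.0854
t 9.47 pos [0.6573 0.142  0.4115] x [-0.374  0.85  -0.372] z [ 0.106 -0.359 -0.927] F [0.06 0.74 0.14] gap 0.0854 q [ 0.27  0.4   0.54  1.71 -0.38  1.44]
rv [ 0.098 -0.047  0.337] d [-4.  -3.3 -7.4] rows>=2.8
```

```bash
python3 -m crank '[0.098,-0.047,0.337,-4,-3,-7,1,0.098,-0.047,0.337,-4,-3,-7,1,0.098,-0.047,0.337,-4,-3,-7,1,0.098,-0.047,0.337,-4,-3,-7,1,0.098,-0.047,0.337,-4,-3,-7,1,0.098,-0.047,0.337,-4,-3,-7,1]'
python3 - <<'E'
from h import *
o=st(); im=optics.grab_frame('wrist')[:,:,::-1].copy(); cv2.imwrite('pics/w10.png',im)
import pickle; pickle.dump(o,open('o10.pkl','wb')); o2=st()
E
```

```text
t: 9.97
position: [0.6557, 0.14, 0.4189]
ee_rot: [0.672, 0.708, -0.149, 0.157]
ft_force: [-0.8, 0.2, 0.4]
finger_gap: 0.0857
t 9.97 pos [0.6557 0.14   0.4189] x [-0.048  0.905 -0.422] z [ 0.021 -0.422 -0.907] F [-0.81  0.17  0.38] gap 0.0857 q [ 0.28  0.47  0.65  1.86 -0.42  1.82]
t 10.02 pos [0.6554 0.1399 0.4193] x [-0.047  0.905 -0.422] z [ 0.022 -0.422 -0.907] F [-0.48  0.57 -0.81] gap 0.0853 q [ 0.28  0.47  0.65  1.86 -0.42  1.82]
```

View pics/w10.png

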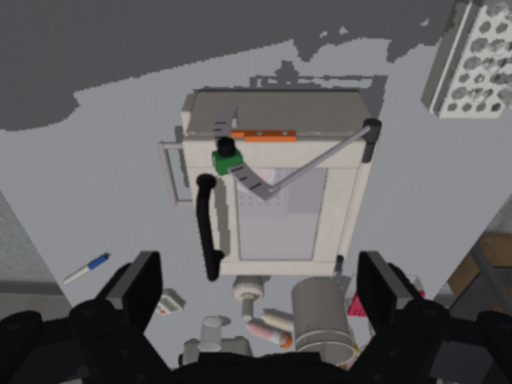

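Good side view: the clip is at about (227,160), the pointer from (232,134) to (296,136), the handle bar from (206,182) to (213,275), the hinge at (372,128). Zooming in to measure.

Run:
```python
from h import *
im=cv2.imread('pics/w10.png'); crop(im,180,85,385,285,3.9,'w10c.png'); crop(im,195,100,305,205,7,'w10d.png')
```

```text
(no output)
```

View pics/w10c.png

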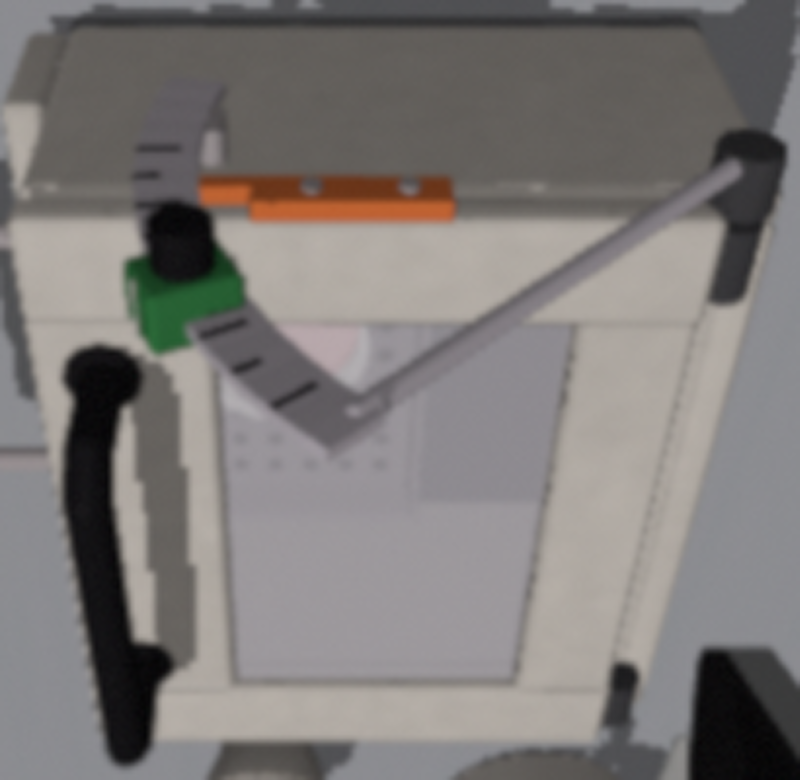

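View pics/w10d.png

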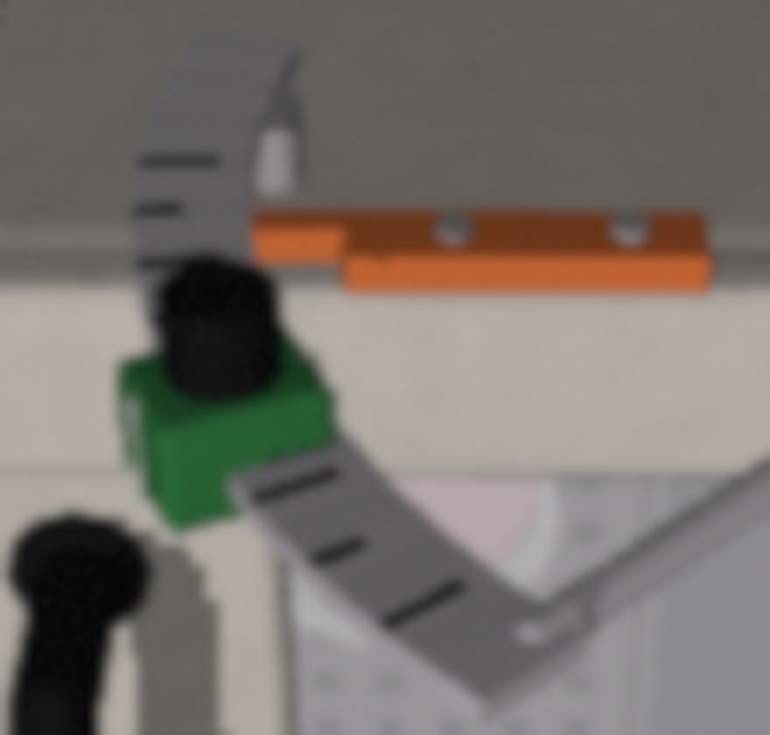

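```bash
cat > g.py <<'E'
from h import *
import pickle
o=pickle.load(open('o10.pkl','rb')); C=cam('wrist',o)
yaw=np.radians(2.8); X=np.array([np.cos(yaw),np.sin(yaw),0]);Y=np.array([-np.sin(yaw),np.cos(yaw),0]);O=np.array([.693,-.0645,0])
c=lambda x,y:(180+(x+.5)/3.9-.5,85+(y+.5)/3.9-.5)
d=lambda x,y:(195+(x+.5)/7-.5,100+(y+.5)/7-.5)
def pl(C,uv,y):
    q,r=ray(C,uv); k=(y-(q-O)@Y)/(r@Y); p=q+k*r-O; return np.array([(p@X-.072)*1000,(p[2]-.104)*1000])
E
python3 - <<'E'
from g import *
B1=onz(C,c(88,500),.15);B2=onz(C,c(122,735),.15); print('bar',B1,B2,np.degrees(np.arctan2(-(B1-B2)[0],(B1-B2)[1])),np.linalg.norm(B1-B2))
for n,u in [('FL',(20,215)),('BR',(605,740)),('FRwin',(235,682)),('BRwin',(515,682)),('BLwin',(577,325))]: 
    p=onz(C,c(*u),.116); print(n,p,'dryer',(p-O)@X,(p-O)@Y)
for n,u,y in [('tip',(254,240),.102),('A',(122,362),.12),('B',(155,432),.12),('C',(331,398),.12),('D',(288,335),.12),("B'",(180,527),.106),("C'",(331,445),.106)]:
    a=pl(C,d(*u),y); print(n,np.round(a,1),round(np.hypot(*a),1),np.arctan2(a[1],-a[0]))
a=np.mean([pl(C,d(*u),.12) for u in [(122,362),(155,432),(331,398),(288,335)]],0); print(a,np.hypot(*a),np.arctan2(a[1],-a[0]))
E
```

```text
bar [ 0.61241171 -0.0183791   0.15      ] [ 0.61603524 -0.10955809  0.15      ] 2.275784977494509 0.09125095812099025
FL [0.59639475 0.03540281 0.116     ] dryer -0.09160968450256517 0.10450267935406046
BR [ 0.76498051 -0.15300683  0.116     ] dryer 0.06757103413556331 -0.09191739665574654
FRwin [ 0.64588299 -0.12898877  0.116     ] dryer -0.050211023264700595 -0.06211012164704594
BRwin [ 0.73130542 -0.12441884  0.116     ] dryer 0.0353326678433021 -0.06171851528371117
BLwin [0.72449627 0.01182435 0.116     ] dryer 0.03518709014892704 0.07469463941477769
tip [-125.    -1.8] 125.0 -0.014709088238836378
A [-134.4   52. ] 144.2 0.36911740562965345
B [-129.8   64.5] 144.9 0.46112502834926383
C [-112.2   58.4] 126.5 0.4803281369066483
D [-117.2   46.8] 126.3 0.38014037830664765
B' [-128.5   62.3] 142.8 0.4512436635033611
C' [-113.1   47.6] 122.7 0.3982842800697712
[-123.40559367   55.44349218] 135.28828985804375 0.4222538461604712
```

Run:
```python
from g import *
rel([.6155,-.065,.40],down(92.8));
```

```text
rv [0.    0.436 0.003] d [-175.5  -50.5  103. ] rows>=5.0
```

```bash
python3 -m crank '[0,0.08,0,-33,-10,19,1,0,0.16,0,-66,-20,38,1,0,0.25,0,-100,-30,58,1,0,0.34,0,-135,-40,78,1,0,0.436,0.003,-175.5,-50.5,103,1,0,0.436,0.003,-175.5,-50.5,103,1,0,0.436,0.003,-175.5,-50.5,103,1]'
python3 - <<'E'
from g import *
o=st(); im=optics.grab_frame('wrist')[:,:,::-1].copy(); cv2.imwrite('pics/w11.png',im); pickle.dump(o,open('o11.pkl','wb'))
rel([.6155,-.065,.307],down(92.8))
E
```

```text
t: 10.6
position: [0.6145, -0.0682, 0.4003]
ee_rot: [0.691, 0.723, 0.0, 0.001]
ft_force: [-0.2, 0.6, 0.5]
finger_gap: 0.0852
t 10.6 pos [ 0.6145 -0.0682  0.4003] x [-0.046  0.999 -0.   ] z [ 0.001 -0.    -1.   ] F [-0.19  0.55  0.52] gap 0.0852 q [-0.11  0.25  0.36  1.67 -0.    1.41]
rv [ 0.002  0.001 -0.001] d [ 1.4  0.4 93.4] rows>=2.2
```

View pics/w11.png

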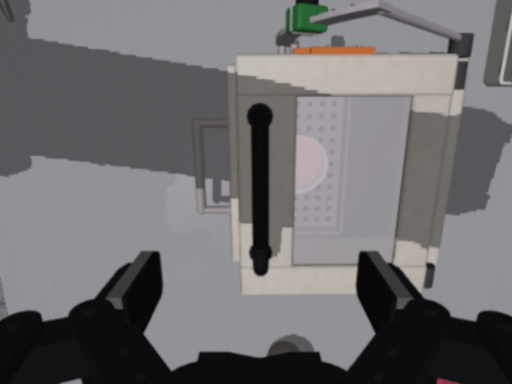

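The bar (column 260) is centred between the open fingers, and the pink dish shows through the lid window at (310,163). Descend and grip.

```bash
python3 -m crank '[0,0,0,1.4,0.4,30,1,0,0,0,1.4,0.4,60,1,0,0,0,1.4,0.4,82,1,0,0,0,1.4,0.4,92,1,0,0,0,1.4,0.4,93,1,0,0,0,1.4,0.4,93,0,0,0,0,1.4,0.4,93,0,0,0,0,1.4,0.4,93,0,0,0,0,1.4,0.4,93,0,0,0,0,1.4,0.4,93,0]' 60; python3 -m crank '[0,0,0,0,0,0,0,0,0,0,0,0,0,0]'
python3 - <<'E'
from g import *
o=st(); im=optics.grab_frame('wrist')[:,:,::-1].copy(); cv2.imwrite('pics/w12.png',im); pickle.dump(o,open('o12.pkl','wb'))
s=optics.grab_frame('scene')[:,:,::-1].copy(); cv2.imwrite('pics/s12.png',s); crop(s,190,140,320,240,6,'s12c.png')
E
```

```text
t: 11.48
position: [0.6157, -0.0649, 0.3084]
ee_rot: [0.69, 0.724, 0.001, 0.001]
ft_force: [0.3, -0.2, 0.6]
finger_gap: 0.025
t: 11.65
position: [0.6152, -0.0651, 0.3088]
ee_rot: [0.69, 0.724, 0.0, 0.001]
ft_force: [-6.6, -0.5, 3.0]
finger_gap: 0.0099
t 11.65 pos [ 0.6152 -0.0651  0.3088] x [-0.047  0.999 -0.001] z [ 0.002 -0.001 -1.   ] F [-6.6  -0.45  3.05] gap 0.0099 q [-0.11  0.24  0.16  1.49 -0.    1.42]
```

View pics/w12.png

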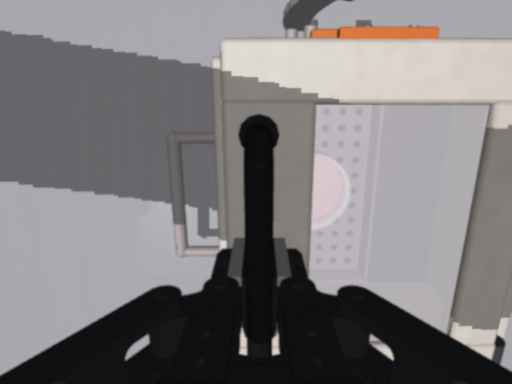

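View pics/s12c.png

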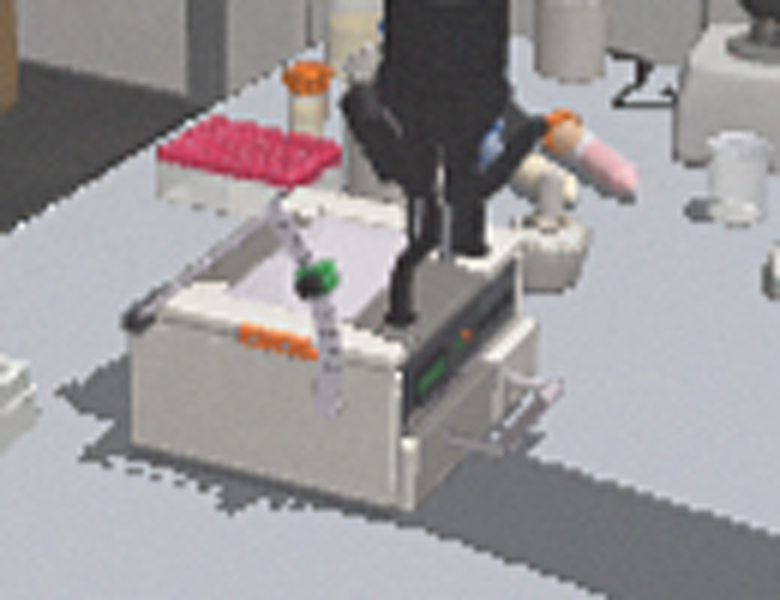

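Gripped with bar between pads (gap about 10–12 mm). Lift along the arc to about 0.3 rad first.

```bash
python3 -m crank '[0,0,0,0,1,-3.5,0,0,0,0,0,2.5,-7.4,0,0,0,0,0,5.3,-14.6,0,0,0,0,0,8.5,-21.7,0,0,0,0,0,12.1,-28.7,0,0,0,0,0,16,-35.4,0,0,0,0,0,20.3,-42,0,0,0,0,0,20.3,-42,0]' 70
python3 - <<'E'
from g import *
o=st(); o0=pickle.load(open('o12.pkl','rb')); dlt=o['position']-o0['position']; print('dx',dlt@X*1000,dlt[2]*1000)
# angle from handle dz
from scipy.optimize import brentq
print('theta dz',brentq(lambda t:149*np.sin(t)+46*np.cos(t)-46-dlt[2]*1000,-.2,1))
im=optics.grab_frame('wrist')[:,:,::-1].copy(); cv2.imwrite('pics/w13.png',im); pickle.dump(o,open('o13.pkl','wb'))
s=optics.grab_frame('scene')[:,:,::-1].copy(); cv2.imwrite('pics/s13.png',s); crop(s,190,140,320,240,6,'s13c.png')
E
```

```text
t: 12.42
position: [0.6354, -0.064, 0.3526]
ee_rot: [0.69, 0.724, 0.0, 0.001]
ft_force: [-9.3, 0.8, -1.4]
finger_gap: 0.0094
t 12.42 pos [ 0.6354 -0.064   0.3526] x [-0.047  0.999 -0.001] z [ 0.001 -0.001 -1.   ] F [-9.27  0.78 -1.36] gap 0.0094 q [-0.1   0.29  0.31  1.59 -0.    1.42]
dx 20.255965037261888 43.74906329953865
theta dz 0.31382149299189394
```

View pics/w13.png

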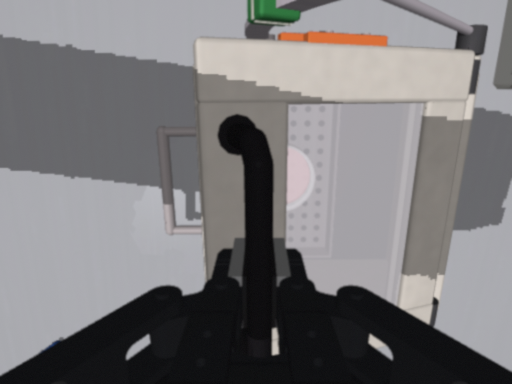

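View pics/s13c.png

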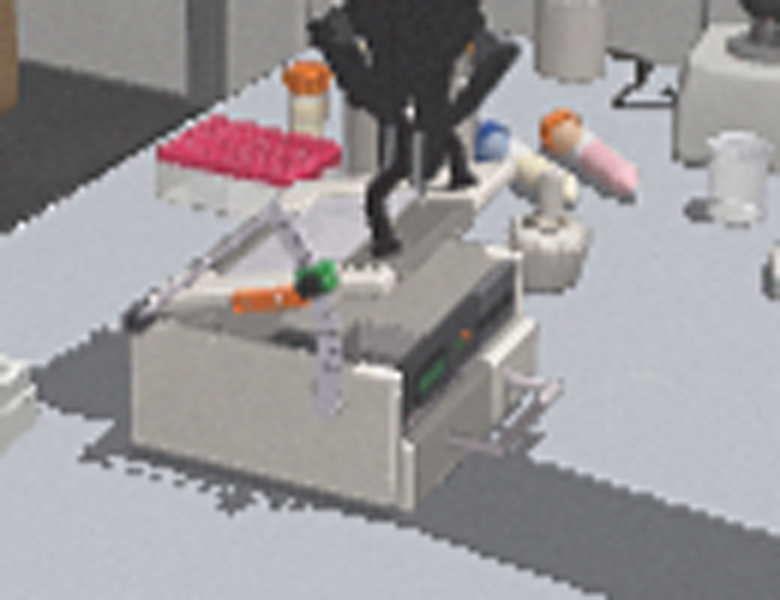

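```bash
cat > m.py <<'E'
from g import *
def meas(sf):
    S=cam('scene'); s=cv2.imread(sf); h=cv2.cvtColor(s,cv2.COLOR_BGR2HSV).astype(int)
    sub=np.zeros(h.shape[:2],bool); sub[170:215,222:256]=1
    out={}
    for nm,m,y in [('green',(h[...,0]>45)&(h[...,0]<85)&(h[...,1]>90)&sub,.113),('orange',(h[...,0]<15)&(h[...,1]>150)&sub,.104)]:
        ys,xs=np.nonzero(m); P=np.array([pl(S,(a,b),y) for a,b in zip(xs,ys)]); c=P.mean(0)
        print(sf,nm,len(xs),(xs.mean().round(2),ys.mean().round(2)),np.round(c,1),'r',np.hypot(*c).round(1),'ang',np.arctan2(c[1],-c[0]).round(3),end=' ')
        if nm=='orange':
            v=np.linalg.svd(P-c)[2][0]; v*=np.sign(-v[0]); print('dir',np.arctan2(v[1],-v[0]).round(3), 'tip end r',np.hypot(*P.T).max().round(1))
        else: print()
E
python3 - <<'E'
from m import *
for f in ['pics/scene0.png','pics/s9.png','pics/s12.png','pics/s13.png']: meas(f)
E
```

```text
pics/scene0.png green 12 (np.float64(243.67), np.float64(185.25)) [-126.6   57.3] r 138.9 ang 0.425 
pics/scene0.png orange 27 (np.float64(235.96), np.float64(196.74)) [-92.3   1.4] r 92.3 ang 0.015 dir -0.077 tip end r 116.2
pics/s9.png green 12 (np.float64(243.67), np.float64(185.25)) [-126.6   57.3] r 138.9 ang 0.425 
pics/s9.png orange 27 (np.float64(235.96), np.float64(196.74)) [-92.3   1.4] r 92.3 ang 0.015 dir -0.077 tip end r 116.2
pics/s12.png green 12 (np.float64(243.67), np.float64(185.25)) [-126.6   57.3] r 138.9 ang 0.425 
pics/s12.png orange 27 (np.float64(235.96), np.float64(196.74)) [-92.3   1.4] r 92.3 ang 0.015 dir -0.077 tip end r 116.2
pics/s13.png green 12 (np.float64(243.67), np.float64(185.25)) [-126.6   57.3] r 138.9 ang 0.425 
pics/s13.png orange 24 (np.float64(234.08), np.float64(189.62)) [-84.8  27.6] r 89.2 ang 0.314 dir 0.296 tip end r 112.5
```

```bash
python3 -m crank '[0,0,0,0,3.5,-4.3,0,0,0,0,0,7.2,-8.7,0,0,0,0,0,10.3,-12,0,0,0,0,0,10.5,-12.3,0,0,0,0,0,10.5,-12.3,0]'
python3 - <<'E'
from m import *
o=st(); o0=pickle.load(open('o12.pkl','rb')); dlt=o['position']-o0['position']; print('dx',dlt@X*1000,dlt[2]*1000)
from scipy.optimize import brentq
print('theta dz',brentq(lambda t:149*np.sin(t)+46*np.cos(t)-46-dlt[2]*1000,-.2,1))
im=optics.grab_frame('wrist')[:,:,::-1].copy(); cv2.imwrite('pics/w14.png',im); pickle.dump(o,open('o14.pkl','wb'))
s=optics.grab_frame('scene')[:,:,::-1].copy(); cv2.imwrite('pics/s14.png',s); crop(s,215,165,275,215,12,'s14c.png'); meas('pics/s14.png')
crop(im,180,0,500,150,2.4,'w14c.png')
E
```

```text
t: 12.93
position: [0.6452, -0.0635, 0.3657]
ee_rot: [0.69, 0.724, -0.001, 0.0]
ft_force: [-9.5, -0.7, 1.0]
finger_gap: 0.0094
t 12.93 pos [ 0.6452 -0.0635  0.3657] x [-0.047  0.999 -0.001] z [-0.    -0.001 -1.   ] F [-9.49 -0.69  0.95] gap 0.0094 q [-0.1   0.32  0.37  1.62 -0.    1.43]
dx 30.096242429378748 56.90876550481266
theta dz 0.4212826935299734
pics/s14.png green 12 (np.float64(243.67), np.float64(185.25)) [-126.6   57.3] r 138.9 ang 0.425 
pics/s14.png orange 23 (np.float64(233.22), np.float64(186.91)) [-81.4  37.4] r 89.6 ang 0.43 dir 0.38 tip end r 111.5
```

View pics/w14c.png

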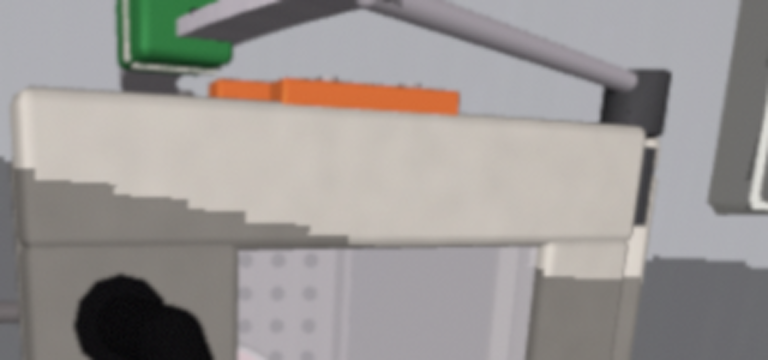

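View pics/s14c.png

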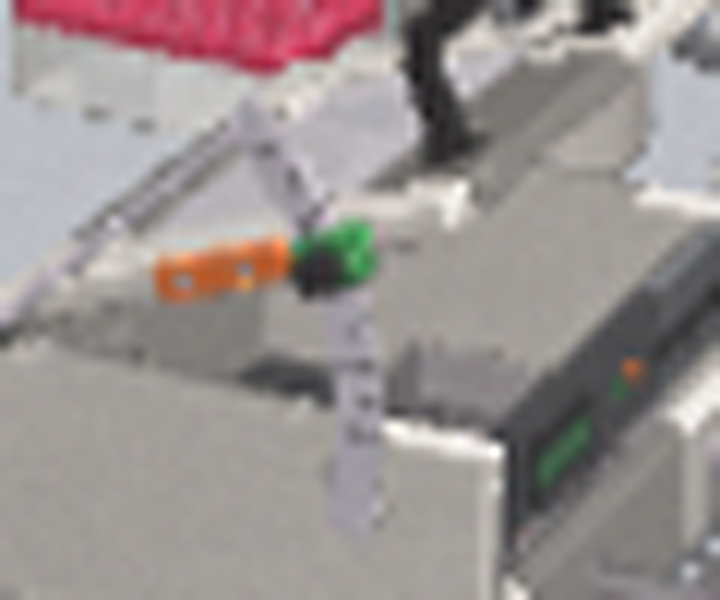

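Run:
```python
from m import *
a=cv2.imread('pics/w10.png'); b=cv2.imread('pics/w14.png'); c=cv2.imread('pics/w13.png')
A=cv2.resize(a[130:185,205:255],None,fx=8,fy=8,interpolation=cv2.INTER_NEAREST)
B=cv2.resize(b[0:50,220:320],None,fx=7,fy=7,interpolation=cv2.INTER_NEAREST)
cv2.imwrite('pics/za.png',A);cv2.imwrite('pics/zb.png',B)
C=cam('wrist',pickle.load(open('o14.pkl','rb')))
H=lambda r,th,y: O+X*(.072-r*np.cos(th))+Y*y+np.array([0,0,.104+r*np.sin(th)])
S=cam('scene')
for th in (.40,.42,.44):
  for y in (.106,.120):
    print(th,y,'w14', proj(C,[H(124,th,y)*0+H(.124,th,y),H(.144,th,y)]).round(1).tolist(),'scene',proj(S,[H(.124,th,y),H(.144,th,y)]).round(2).tolist(),'tip',proj(C,[H(.124,th,.102)]).round(1).tolist(),proj(S,[H(.124,th,.102)]).round(2).tolist())
```

```text
0.4 0.106 w14 [[270.5, 32.7], [232.6, 30.0]] scene [[241.34, 186.14], [246.14, 185.14]] tip [[270.5, 41.4]] [[241.85, 185.71]]
0.4 0.12 w14 [[270.7, 1.7], [231.9, -2.5]] scene [[239.52, 187.68], [244.34, 186.68]] tip [[270.5, 41.4]] [[241.85, 185.71]]
0.42 0.106 w14 [[272.7, 31.9], [234.6, 29.0]] scene [[241.09, 185.49], [245.85, 184.38]] tip [[272.6, 40.7]] [[241.6, 185.06]]
0.42 0.12 w14 [[272.9, 0.5], [234.0, -4.1]] scene [[239.26, 187.02], [244.04, 185.91]] tip [[272.6, 40.7]] [[241.6, 185.06]]
0.44 0.106 w14 [[275.0, 31.1], [236.8, 27.9]] scene [[240.82, 184.85], [245.54, 183.62]] tip [[274.9, 39.9]] [[241.34, 184.41]]
0.44 0.12 w14 [[275.3, -0.8], [236.2, -5.8]] scene [[239.0, 186.37], [243.74, 185.15]] tip [[274.9, 39.9]] [[241.34, 184.41]]
```

View pics/za.png

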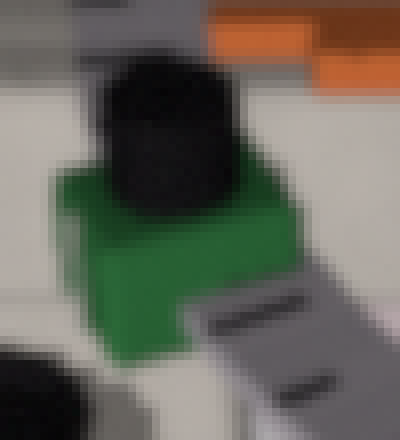

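View pics/zb.png

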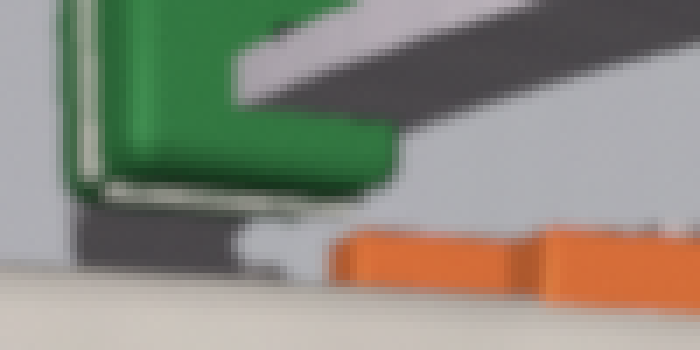

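Run:
```python
from m import *
s=cv2.imread('pics/s14.png'); cv2.imwrite('pics/zs.png',cv2.resize(s[176:196,222:252],None,fx=24,fy=24,interpolation=cv2.INTER_NEAREST))
S=cam('scene')
H=lambda r,th,y: O+X*(.072-r*np.cos(th))+Y*y+np.array([0,0,.104+r*np.sin(th)])
for th in (.40,.42,.44):
    P=np.array([H(r,th+a,y) for r in (.124,.144) for a in (-.06,.06) for y in (.106,.12)]); p=proj(S,P); print(th,'u',p[:,0].min().round(2),p[:,0].max().round(2),'v',p[:,1].min().round(2),p[:,1].max().round(2)); 
    q=proj(S,[H(.134,th,.12),H(.134,th,.13)]); print('  screw',q.round(1).tolist())
```

```text
0.4 u 238.72 246.93 v 182.87 189.65
  screw [[241.9, 187.2], [240.6, 188.3]]
0.42 u 238.43 246.68 v 182.12 188.99
  screw [[241.6, 186.5], [240.3, 187.6]]
0.44 u 238.13 246.41 v 181.37 188.33
  screw [[241.4, 185.8], [240.0, 186.9]]
```

View pics/zs.png

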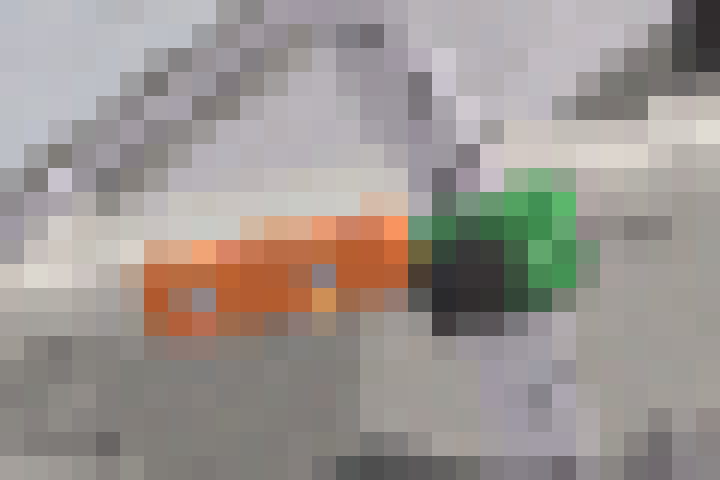

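```bash
python3 - <<'E'
from m import *
for f,tips,lines in [('o14.pkl',[(268,33.6),(268,40.6),(268.5,37)],[(235.2,26.2),(252,28),(268,29.6)])]:
    C=cam('wrist',pickle.load(open(f,'rb')))
    for t in tips: a=pl(C,t,.102); print('tip',a.round(1),np.hypot(*a).round(1),np.arctan2(a[1],-a[0]).round(3))
    for t in lines: a=pl(C,t,.106); print('line',a.round(1),np.hypot(*a).round(1),np.arctan2(a[1],-a[0]).round(3))
E
python3 - <<'E'
import cv2
im=cv2.imread('pics/w13.png'); cv2.imwrite('pics/zc.png',cv2.resize(im[0:60,240:340],None,fx=7,fy=7,interpolation=cv2.INTER_NEAREST))
E
```

```text
tip [-116.    70.8] 135.9 0.548
tip [-115.5   50.8] 126.2 0.414
tip [-115.6   61.7] 131.0 0.49
line [-130.8   65.4] 146.2 0.464
line [-123.2   60.9] 137.5 0.459
line [-115.7   56.8] 128.9 0.456
```

View pics/zc.png

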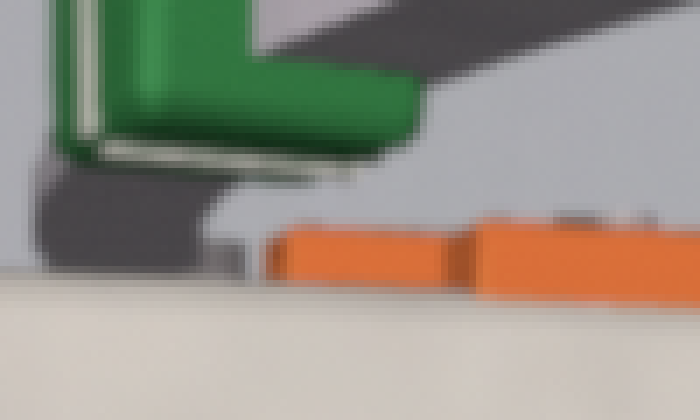

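Run:
```python
from m import *
im=cv2.imread('pics/w11.png'); cv2.imwrite('pics/zd.png',cv2.resize(im[0:60,270:370],None,fx=7,fy=7,interpolation=cv2.INTER_NEAREST))
C=cam('wrist',pickle.load(open('o13.pkl','rb')))
a=pl(C,(278.3,36),.102);b=pl(C,(253.9,20.5),.106); print(a,b,a-b)
# fixed-depth x: use nominal z
H=lambda C,uv,z:((onz(C,uv,z)-O)@X-.072)*1000
print(H(C,(278.3,36),.104+.0382),H(C,(253.9,20.5),.104+.060))
C=cam('wrist',pickle.load(open('o14.pkl','rb'))); print(H(C,(267.8,37),.104+.050),H(C,(235.2,26.2),.164))
```

```text
[-120.64909833   50.95286117] [-131.64294149   63.9649118 ] [ 10.99384315 -13.01205063]
-119.96712380678277 -131.69674136722648
-115.61652650261178 -131.10976763515995
```

View pics/zd.png

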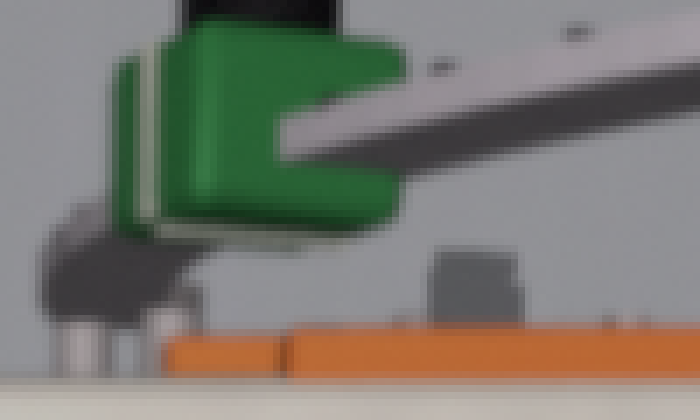

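Run:
```python
from m import *
H=lambda C,uv,z:((onz(C,uv,z)-O)@X-.072)*1000
C=cam('wrist',pickle.load(open('o11.pkl','rb'))); print(H(C,(270+166/7-.5,50),.104),H(C,(270+150/7-.5,228/7-.5),.164),H(C,(270+150/7-.5,100/7-.5),.164))
```

```text
-124.99090336148373 -132.2675940695604 -132.46780719617328
```

Independent readings put the lid at about 0.39–0.42 and the clip at 0.41–0.44, so I'll raise about 0.017 rad more.

```bash
python3 -m crank '[0,0,0,0,1,-1,0,0,0,0,0,1.8,-2,0,0,0,0,0,1.8,-2,0,0,0,0,0,1.8,-2,0]'
python3 - <<'E'
from m import *
o=st(); o0=pickle.load(open('o12.pkl','rb')); dlt=o['position']-o0['position']; print('dx',dlt@X*1000,dlt[2]*1000, 'ang',np.arctan2(46+dlt[2]*1000,149-dlt@X*1000)-np.arctan2(46,149))
im=optics.grab_frame('wrist')[:,:,::-1].copy(); cv2.imwrite('pics/w15.png',im); cv2.imwrite('pics/ze.png',cv2.resize(im[0:60,220:320],None,fx=7,fy=7,interpolation=cv2.INTER_NEAREST)); pickle.dump(o,open('o15.pkl','wb'))
s=optics.grab_frame('scene')[:,:,::-1].copy(); cv2.imwrite('pics/s15.png',s); meas('pics/s15.png'); cv2.imwrite('pics/zs15.png',cv2.resize(s[170:200,215:255],None,fx=18,fy=18,interpolation=cv2.INTER_NEAREST))
t=optics.grab_frame('top')[:,:,::-1].copy(); cv2.imwrite('pics/t15.png',t)
E
```

```text
t: 13.37
position: [0.647, -0.0634, 0.3679]
ee_rot: [0.69, 0.724, -0.001, 0.0]
ft_force: [-4.5, -0.3, -4.4]
finger_gap: 0.0092
t 13.37 pos [ 0.647  -0.0634  0.3679] x [-0.047  0.999 -0.001] z [-0.    -0.001 -1.   ] F [-4.52 -0.3  -4.42] gap 0.0092 q [-0.1   0.33  0.38  1.63 -0.    1.43]
dx 31.88549014925833 59.129710002807364 ang 0.4320822017145328
pics/s15.png green 12 (np.float64(243.67), np.float64(185.25)) [-126.6   57.3] r 138.9 ang 0.425 
pics/s15.png orange 23 (np.float64(233.3), np.float64(186.61)) [-81.7  38.6] r 90.4 ang 0.441 dir 0.437 tip end r 111.5
```

View pics/ze.png

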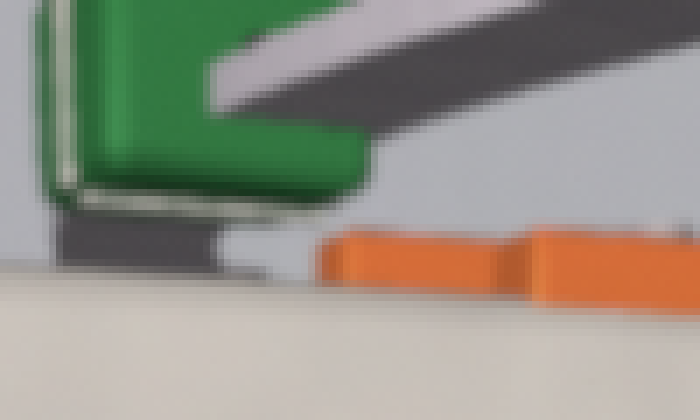

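View pics/zs15.png

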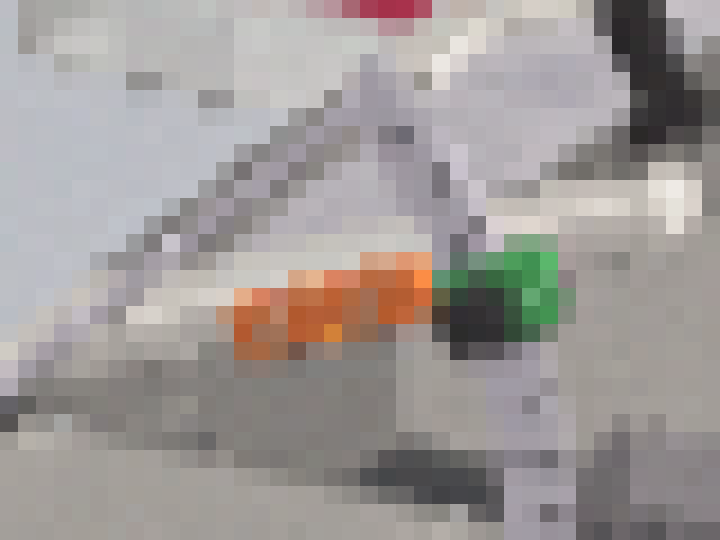

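View pics/s15.png

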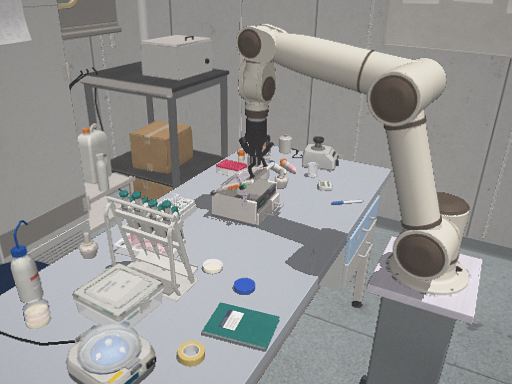

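The pointer now runs into the clip's middle in the scene view: tip at about (239,185), clip centre about (242,186). The drawer is shut, and the cream dish (212,266) and timer (325,185) have not moved. I'll check it holds steady.

```bash
python3 -m crank '[0,0,0,0,0,0,0,0,0,0,0,0,0,0,0,0,0,0,0,0,0,0,0,0,0,0,0,0,0,0,0,0,0,0,0,0,0,0,0,0,0,0]'
python3 - <<'E'
from m import *
o=st(); o0=pickle.load(open('o12.pkl','rb')); dlt=o['position']-o0['position']; print('ang',np.arctan2(46+dlt[2]*1000,149-dlt@X*1000)-np.arctan2(46,149))
s=optics.grab_frame('scene')[:,:,::-1].copy(); cv2.imwrite('pics/s16.png',s); meas('pics/s16.png')
a=cv2.imread('pics/scene0.png').astype(int);b=s.astype(int)
for n,(x,y) in dict(cream=(212,266),timer=(325,185)).items(): print(n,np.abs(a-b)[y-8:y+8,x-12:x+12].mean())
a=cv2.imread('pics/s9.png').astype(int); print('timer vs s9',np.abs(a-b)[177:193,315:335].mean())
E
```

```text
t: 14.02
position: [0.6469, -0.0634, 0.3678]
ee_rot: [0.69, 0.724, -0.0, 0.0]
ft_force: [-4.0, -0.5, -5.7]
finger_gap: 0.0094
t 14.02 pos [ 0.6469 -0.0634  0.3678] x [-0.047  0.999 -0.001] z [-0.    -0.001 -1.   ] F [-4.   -0.54 -5.65] gap 0.0094 q [-0.1   0.33  0.38  1.63 -0.    1.43]
ang 0.43102211034640003
pics/s16.png green 12 (np.float64(243.67), np.float64(185.25)) [-126.6   57.3] r 138.9 ang 0.425 
pics/s16.png orange 24 (np.float64(233.54), np.float64(186.54)) [-82.7  39.1] r 91.5 ang 0.442 dir 0.383 tip end r 111.5
cream 4.136284722222222
timer 30.177083333333332
timer vs s9 4.095833333333333
```

```bash
python3 -c "
from cell import finish_job; print(finish_job())"
```

```text
the job is handed in; nothing more can be done
None
```

The pink dish is flat in the tray, the drawer is home, and the gripper is holding the lid up at the clip. I handed the job in at about 14 s.

- **Dish and drawer:** After release, the wrist view showed the dish flat and centred in the tray. I pushed the drawer until it met its stop. The wrist force peaked at about 54 N there, applied through the closed fingertips. That is below the 120 N wrist limit. It is above 40 N, but that limit is for the arm and the gripper's body. The scene view then showed the panel flush, and the dish could be seen through the lid window.
- **Lid:** The arm's position put the lid at 0.431 rad, and it held steady over the last half second. The scene camera's pointer reading was 0.442 raw, or about 0.43 after correcting for its reading with the lid shut.
- **Clip:** My estimates of the clip's angle did not agree exactly: about 0.42–0.44 from the wrist views and 0.40–0.425 from the scene view. By the higher-resolution wrist views the pointer is within about 0.01 rad of the clip's middle. By the lowest scene reading it is about 0.03 rad above.
- **Left alone:** The clip's image position did not change through the lift. The picture comparisons showed no movement of the cream dish or the timer. The timer was hidden by the arm at the start, so I compared it with a later frame.

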